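# Find the lifted side of a warped blank on the surface plate and shim it

## Robot

A 6-joint arm with a two-finger parallel gripper is mounted at the origin on a cart in front of the work surface, level with it; the furniture and walls round the work are solid. World frame = base frame: x ahead of the robot, y to its left, z up, the work surface at z = 0. Lengths are in mm, angles in rad, forces in N, time in s.
With the tool pointing down it reaches from about 375 to 975 mm from the base axis. Payload 3.8 kg.
Tool frame: the origin (TCP) lies midway between the tips of the shut fingers; the grasp point (between the pads) lies 19 mm behind it; z points along the fingers, y is the direction in which the jaws open and shut (so a half turn about z gives the same grasp; the last joint's range is limited). The gripper opens to 85 mm and grips with 20 to 120 N. Pads are 22 mm wide; open, the fingers measure 114 mm over their backs; the gripper's body (76 mm by 85 mm) begins 54 mm behind the grasp point. The pads swing forward as they close: fully open they stand 13 mm farther back than shut.
Start: joints at [-0.037, 0.264, 1.604, -0, 1.274, -0.037], TCP at [674.995, -0.002, 231.28] pointing down, gripper open.
Joint ranges: [-2.63, 2.63], [-0.94, 2.18], [0.31, 2.57], [-1.31, 4.45], [0, 2.66], [-2.55, 2.55]. Speed limits (rad/s): [2.57, 2.57, 3.14, 3.14, 3.14, 3.14].

## Interface

Orientations are given as a unit quaternion [x, y, z, w].
In Python, from bench import * gives the robot as it stands.
- The arm moves only by the tool send_rows, never from a script. Its argument "motion" is one flat list of numbers, 5 for each row, row after row: the finger opening in mm, from 0 to 85.4, then the shift along the tool's x, y, z in mm, then the turn about the tool's z in rad. A call has 1 to 10 rows; each row is the pose to reach, as a shift and turn from the pose measured when the call began, along the tool's axes at that moment; what a row does not reach only later rows make up. A row lasts 1/10 s, in which the tool goes at most 50 mm and 8.59 degrees, less where a joint would pass 70% of its speed; a pose out of reach is approached as far as the arm can. A call with a gripper value outside its range is refused whole. The fingers move at their own pace and stop on an object; "squeeze" is the grip in N (left out, the last holds). Time passes only in rows, so rows that repeat a pose let the fingers close. It gives the time, the measured TCP pose, the force and the opening at its end, in the units of the state.
- observe(): the state, without advancing time (a new reading comes with each control period).
- capture(name): name is "scene" or "side" or "wrist"; returns (picture, depth): 400x640x3 uint8, red, green, blue; 400x640 float32, mm along the optical axis (not along the pixel's ray), 0 where there is no reading.
- get_calibration(name): a dict with "intrinsics" (3x3 intrinsics, pixels), "dist_coeffs" ([k1, k2, p1, p2, k3] as OpenCV has them; the pictures are not rectified), "cam_to_world" (4x4, takes a point from camera to world coordinates); the wrist camera has in their place "mount" (4x4, takes a point from camera to tool coordinates, whose origin is the TCP and whose axes are the flange's). Camera axes: x right, y down, z forward; pixel columns grow to the right and rows downward; lengths in mm; the calibration is good to about 2 mm. A picture is of the moment at which its call begins: read the wrist's pose just before it. get_calibration takes no time and is no camera call.
- job_done(): hands the job in, once; it reports no verdict.
The state is a dict: "t": time; "q": joint angles; "qvel": joint speeds; "joint_efforts": joint torques, N m; "position": TCP position; "tool_rot": TCP orientation; "contact_force": force on the tool from outside, world axes, zero at the start; "ft_torque": the same for the moment, N m; "grip_width": opening from 0.0 (shut) to 1.0 (fully open).
Only numpy, scipy, OpenCV 4.12 (cv2) and the standard library are available. Lean on these libraries where they do the work, as an engineer would, in place of code of your own. Each camera call takes 0.05 s, during which the arm holds its last target.

## Task

The round wooden blank on the surface plate is warped: press on its rim here and there until you find the side where it rocks. Push the wooden wedge, thin end first and lying flat on the plate, under the middle of that side until it is snug but does not raise the blank, let go, then press firmly once more on the rim above the wedge to prove that the blank no longer rocks. Leave the blank level about where it lay, never lift it off the plate, and do not disturb the tools and the offcut lying around the plate.

Things in the scene. Friction and masses are not known exactly. Their poses are not given: they have to be found in the camera images.
- blank: round light wooden blank, 130 mm across, 24 mm thick, about 0.6 kg, lying level on the surface plate. Origin: centre of its underside; z up. The underside is flat except on one side, where it rises from a straight line 15 mm off centre to a 5 mm gap at the rim; that side spans about 75 degrees of rim each way from its middle. Its looks from above and its axes do not tell which side
- blank_top (a point): centre of the blank's top face. Pressed down over the middle of the lifted side, 50 to 60 mm from here, with 3 to 5 N the blank tips up to 0.1 rad towards the pressed side and falls back level when let go; elsewhere it stands firm. The middle of the lifted side faces the robot (world -x) or up to about 115 degrees either way round from that
- wedge: wooden wedge, 100 x 28 mm, 60 g, on the bench right of the surface plate. Origin: centre of its flat underside; x along it to the thin nose, z up. 2 mm thick at the nose (x = +50 mm), growing 1 mm in 10 mm to 12 mm at the tail. A raised heel to hold, 30 mm high, 28 mm wide, 32 mm long, stands from x = -50 to -18 mm
- nose (a point): middle of the wedge's nose edge, on its underside; axes as the wedge
- heel (a point): middle of the wedge's heel, 15 mm above its underside; axes as the wedge
- plate_top (a point): centre of the top face of the grey cast-iron surface plate, fixed, 340 x 360 mm (x by y), its top 45 mm above the bench; z up
- block_plane: bystander: grey block plane, 160 mm long, 48 mm high, on the bench behind and to the right of the plate; origin under its centre
- chisel_1: bystander: chisel with a yellow handle, 270 mm long, on the bench to the left of the plate; origin under its centre
- offcut_8: bystander: small dark wooden offcut 44 x 50 x 30 mm, on the bench behind and to the left of the plate; origin under its centre
Not all that is in view belongs to the job. Of the things shaped like the wedge, the wooden one is meant.

How it is judged (in metres and radians):
On the way, in this order (a step that is already met when the one before it is completed fails the run):
1. the blank was rocked: pressed by the fingers it tilted by more than 0.03 rad (contact force between the fingers and blank above 1 N and angle between blank's own z axis and vertical above 0.03 rad), for 0.1 s.
2. the wedge lies flat on the plate with its nose at least 15 mm in under the rim, the blank is level within 0.02 rad and the wedge is let go (horizontal distance between nose and blank below 0.05 m and z of nose in the frame of plate_top below 0.004 m and angle between wedge's own z axis and vertical below 0.06 rad and angle between blank's own z axis and vertical below 0.02 rad and contact force between the fingers and wedge below 0.2 N and contact force between the fingers and blank below 0.5 N), for 0.2 s.
3. the fingers pressed on top of the blank with more than 4 N within 60 mm of the wedge's nose, on the wedge's side, and it tilted by less than 0.02 rad (contact force between the fingers and blank above 4 N and z of the grasp point in the frame of blank above 0.024 m and horizontal distance between the grasp point and nose below 0.06 m and horizontal distance between the grasp point and blank above 0.035 m and horizontal distance between the grasp point and heel below 0.1 m and angle between blank's own z axis and vertical below 0.02 rad), for 0.2 s.
At the end, for the whole second after the job is handed in: The wedge lies flat on the surface plate (within 0.06 rad, nose within 4 mm of the plate's top) with its nose at least 15 mm inside the blank's rim; the blank is level within 0.02 rad and within 30 mm of where it started; both are at rest (horizontal distance between nose and blank below 0.05 m and z of nose in the frame of plate_top below 0.004 m and angle between wedge's own z axis and vertical below 0.06 rad and angle between blank's own z axis and vertical below 0.02 rad and distance of blank from where it was at the start of the episode below 0.03 m and linear speed of each of blank, wedge below 0.01 m/s); the robot touches nothing.
It fails at once if the blank is tipped by more than 0.25 rad (angle between blank's own z axis and vertical above 0.25 rad).
It fails at once if the blank is lifted off the plate (z of blank in the frame of plate_top above 0.02 m).
It fails at once if a bystander (block plane, chisel, small dark offcut) is moved by more than 30 mm (distance of any of block_plane, chisel_1, offcut_8 from where it was at the start of the episode above 0.03 m).
It also fails if it takes over 69 s, if anything falls off the work surface, if the arm or the gripper's body presses on something with over 40 N, if the wrist force passes 120 N, or if a joint passes its speed limit or range.

## Working session

There is one attempt and no reset: what is moved stays moved. The work goes in short steps, Python scripts to look and compute and a tool call to move; the robot and the scene stay as the last step left them, time stands still between calls to the robot, and variables do not carry over. Pictures are saved under pics/ and viewed, and the job is handed in when it is done.

Besides the shell and the picture viewer there is one more tool, called as a command line: name --argument value ..., lists and objects as JSON in quotes. send_rows: Moves the arm, as the interface text tells. Its arguments: {"type":"object","properties":{"motion":{"type":"array","items":{"type":"number"}},"squeeze":{"type":"number"}},"required":["motion"]}

```bash
ls; mkdir -p pics; python3 - <<'E'
from bench import *
import cv2,numpy as np
print(observe())
for n in ["scene","side"]:
    p,d=capture(n); cv2.imwrite(f"pics/{n}0.png",p[:,:,::-1]); np.save(f"{n}0.npy",d); np.save(f"{n}0p.npy",p)
    print(get_calibration(n))
p,d=capture("wrist"); cv2.imwrite("pics/wrist0.png",p[:,:,::-1]);np.save("wrist0.npy",d); np.save("wrist0p.npy",p)
print(get_calibration("wrist"))
E
```

```text
pics
{'t': 0.0, 'q': array([-3.68891476e-02,  2.64748861e-01,  1.60537982e+00, -2.14727682e-06,
        1.27373855e+00, -3.69022952e-02]), 'qvel': array([ 0.00225871,  0.00055544,  0.00089327, -0.00102097,  0.00028489,
        0.00078693]), 'joint_efforts': array([ 6.10465631e-04, -5.15121067e+01, -3.67308676e+01, -4.07824507e-05,
        1.31324201e-02,  1.46811578e-05]), 'position': array([6.74252761e+02, 3.23392508e-02, 2.29961810e+02]), 'tool_rot': array([ 0.70710145,  0.7071112 , -0.00077472, -0.0008326 ]), 'contact_force': array([-0.06398795, -0.02990789,  0.16361353]), 'ft_torque': array([ 0.03364318, -0.03825442,  0.03465666]), 'grip_width': 1.0015860011932325}
{'intrinsics': array([[397.35705853,   0.        , 327.26993023],
       [  0.        , 397.35705853, 197.30104918],
       [  0.        ,   0.        ,   1.        ]]), 'dist_coeffs': array([-0.08277693,  0.        ,  0.        ,  0.        ,  0.        ]), 'cam_to_world': array([[-8.88986444e-01, -3.13958193e-01,  3.33366698e-01,
         5.81731535e+01],
       [-4.57696609e-01,  6.32585132e-01, -6.24779853e-01,
   
[... 721 characters left out ...]
3],
       [ 0.00000000e+00,  0.00000000e+00,  0.00000000e+00,
         1.00000000e+00]])}
{'intrinsics': array([[279.61978226,   0.        , 320.30867655],
       [  0.        , 279.61978226, 199.394081  ],
       [  0.        ,   0.        ,   1.        ]]), 'dist_coeffs': array([-0.02928055,  0.        ,  0.        ,  0.        ,  0.        ]), 'mount': array([[-7.36483218e-05, -9.61938797e-01, -2.73264972e-01,
         7.03200368e+01],
       [ 9.99999993e-01, -4.59102615e-05, -1.07900619e-04,
         3.81472321e-02],
       [ 9.12481252e-05, -2.73264978e-01,  9.61938794e-01,
        -1.43435831e+02],
       [ 0.00000000e+00,  0.00000000e+00,  0.00000000e+00,
         1.00000000e+00]])}
```

View pics/scene0.png

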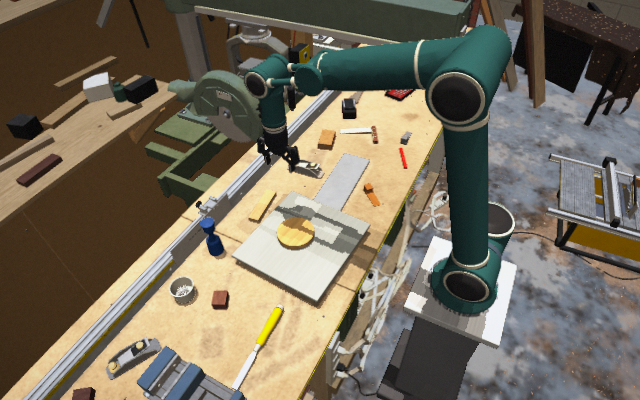

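View pics/side0.png

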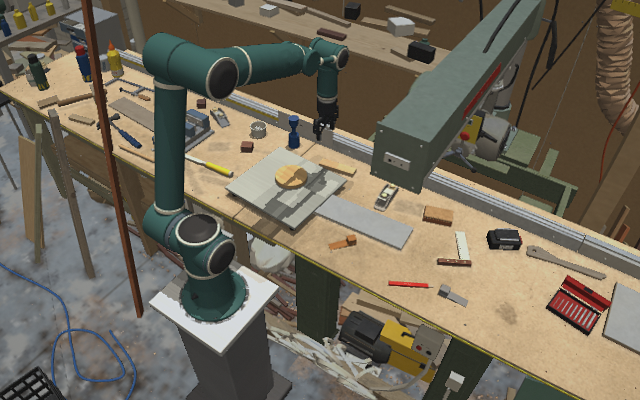

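View pics/wrist0.png

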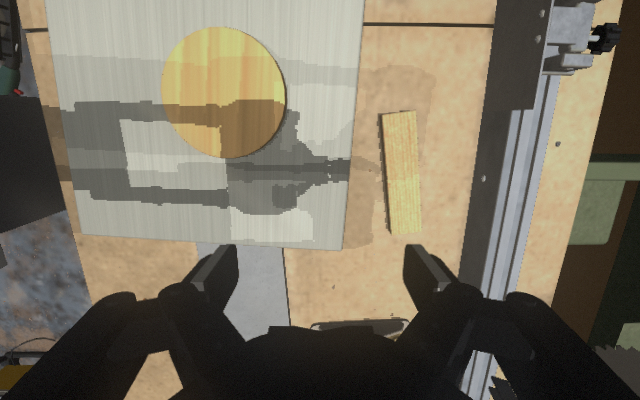

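Candidates for the wedge: orange wooden piece with a raised block (scene 372,194 / side 343,243), a light strip behind the plate (scene 262,206), a grey piece (scene 405,138 / side 452,295). I'll enlarge them and set up the measuring helpers.

```bash
cat > h.py <<'E'
import numpy as np,cv2
from scipy.spatial.transform import Rotation as R
def toworld(cal,T,uv,depth=None,z=None):
    uv=np.asarray(uv,float).reshape(-1,1,2)
    n=cv2.undistortPoints(uv,cal["intrinsics"],cal["dist_coeffs"]).reshape(-1,2)
    r=np.c_[n,np.ones(len(n))]
    if depth is not None: return (r*np.asarray(depth).reshape(-1,1))@T[:3,:3].T+T[:3,3]
    w=r@T[:3,:3].T; s=(z-T[2,3])/w[:,2]
    return w*s[:,None]+T[:3,3]
def wristT(cal,st):
    T=np.eye(4);T[:3,:3]=R.from_quat(st["tool_rot"]).as_matrix();T[:3,3]=st["position"]
    return T@cal["mount"]
def project(cal,T,P):
    Ti=np.linalg.inv(T)
    return cv2.projectPoints(np.asarray(P,float).reshape(-1,1,3),cv2.Rodrigues(Ti[:3,:3])[0],Ti[:3,3],cal["intrinsics"],cal["dist_coeffs"])[0].reshape(-1,2)
E
python3 - <<'E'
from bench import *
from h import *
a=cv2.imread("pics/scene0.png");b=cv2.imread("pics/side0.png")
def crop(im,u,v,s,w=40,h=30):return cv2.resize(im[v-h:v+h,u-w:u+w],None,fx=s,fy=s,interpolation=cv2.INTER_CUBIC)
cv2.imwrite("pics/crop0.png",np.vstack([np.hstack([crop(a,372,194,5),crop(b,343,243,5)]),np.hstack([crop(a,405,138,5),crop(b,452,295,5)])]))
for n,c in (("scene",[(371,188),(374,200),(262,206),(405,138),(295,233),(270,260),(320,275)]),("side",[(352,240),(335,244),(336,168),(452,295),(292,176),(250,190)])):
    cal=get_calibration(n);d=np.load(f"{n}0.npy")
    for u,v in c: print(n,u,v,toworld(cal,cal["cam_to_world"],[(u,v)],[d[v,u]]).round(0))
E
```

```text
scene 371 188 [[ 437. -254.   32.]]
scene 374 200 [[ 410. -225.    2.]]
scene 262 206 [[775.  10.  19.]]
scene 405 138 [[ 426. -625.   32.]]
scene 295 233 [[569. 103.  68.]]
scene 270 260 [[596. 224.  44.]]
scene 320 275 [[421. 203.  47.]]
side 352 240 [[ 440. -272.   27.]]
side 335 244 [[ 407. -222.    4.]]
side 336 168 [[768.  -2.  10.]]
side 452 295 [[ 433. -667.    6.]]
side 292 176 [[566.  83.  67.]]
side 250 190 [[428. 190.  40.]]
```

View pics/crop0.png

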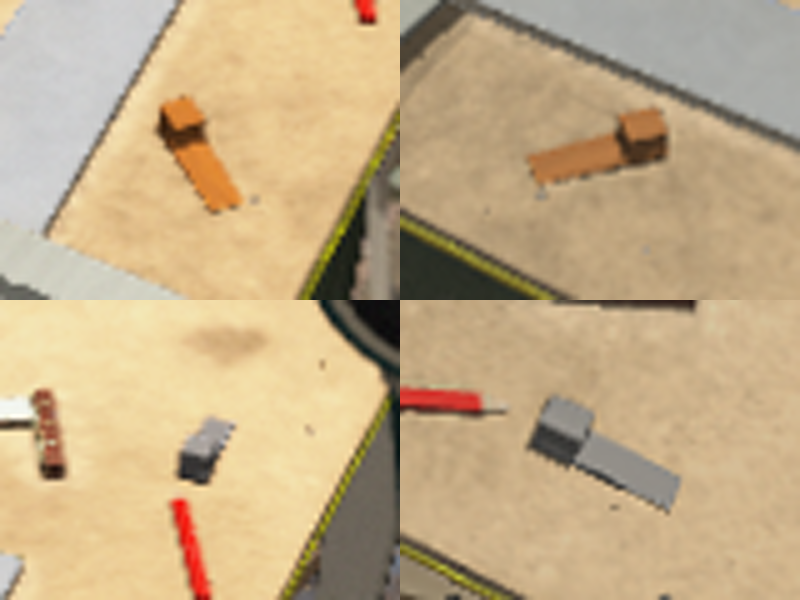

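The orange wooden wedge with heel (scene 372,194) is the one. The grey lookalike at scene (405,138) is metal and the strip at scene (262,206) has no heel. Next I measure the blank and plate from the wrist image and the wedge from the side cameras.

```bash
python3 - <<'E'
from bench import *
from h import *
st=observe()
# blank from wrist
cal=get_calibration("wrist");T=wristT(cal,st)
p=np.load("wrist0p.npy");hsv=cv2.cvtColor(p,cv2.COLOR_RGB2HSV)
m=((hsv[...,0]>10)&(hsv[...,0]<30)&(hsv[...,1]>90)).astype(np.uint8)
m[:, :100]=0;m[:,330:]=0;m[200:]=0;m[:20]=0
m=cv2.morphologyEx(m,cv2.MORPH_OPEN,np.ones((5,5)))
c=max(cv2.findContours(m,0,1)[0],key=cv2.contourArea)
w=toworld(cal,T,c.reshape(-1,2),z=69.)
(x,y),r=cv2.minEnclosingCircle(w[:,:2].astype(np.float32)); print("wrist blank",x,y,r)
A=np.c_[2*w[:,:2],np.ones(len(w))];s=np.linalg.lstsq(A,(w[:,:2]**2).sum(1),rcond=None)[0];print("LS",s[:2],np.sqrt(s[2]+s[0]**2+s[1]**2))
d=np.load("wrist0.npy");print("plate/blank z",[toworld(cal,T,[(u,v)],[d[v,u]]).round(1)[0].tolist() for u,v in [(220,60),(120,60),(330,60),(260,200)]])
print("plate corners", toworld(cal,T,[(82,234),(342,250),(47,0),(364,0)],z=45).round(1).tolist())
for n,box in (("scene",(355,178,388,212)),("side",(320,228,362,255))):
    cal=get_calibration(n);T=cal["cam_to_world"];p=np.load(n+"0p.npy");d=np.load(n+"0.npy");hsv=cv2.cvtColor(p,cv2.COLOR_RGB2HSV)
    m=((hsv[...,0]<17)&(hsv[...,1]>150)).astype(np.uint8);q=np.zeros_like(m);x0,y0,x1,y1=box;q[y0:y1,x0:x1]=m[y0:y1,x0:x1]
    v,u=np.nonzero(q);P=toworld(cal,T,np.c_[u,v],d[v,u])
    print(n,len(u)); 
    c=max(cv2.findContours(q,0,1)[0],key=cv2.contourArea); print(cv2.approxPolyDP(c,1.5,True).reshape(-1,2).tolist())
    top=P[(P[:,2]>25)];low=P[P[:,2]<14]
    print("heeltop",top.mean(0),len(top),"low",low.mean(0),len(low))
    rect=cv2.minAreaRect(low[:,:2].astype(np.float32));print(rect)
    print("ztop",np.percentile(P[:,2],[5,50,95]))
    a=cv2.imread(f"pics/{n}0.png")
E
```

```text
wrist blank 573.7973022460938 94.98015594482422 64.87654876708984
LS [572.87176405  90.56393533] 59.764882911887085
plate/blank z [[574.1, 128.8, 70.6], [455.5, 135.3, 45.9], [684.5, 133.2, 44.4], [600.2, -23.8, 44.9]]
plate corners [[364.4, -69.9, 45.0], [702.0, -90.8, 45.0], [384.5, 196.4, 45.0], [719.1, 190.4, 45.0]]
scene 172
[[365, 184], [364, 190], [374, 205], [379, 204], [371, 190], [370, 184]]
heeltop [ 440.79383611 -231.27842559   56.37461381] 41 low [ 420.04068505 -231.197014      6.10940891] 114
((436.4599304199219, -249.01812744140625), (34.605140686035156, 136.46131896972656), 44.02179718017578)
ztop [ 1.03382874  8.48495222 31.77607877]
side 152
[[348, 245], [345, 240], [329, 244], [330, 248]]
heeltop [ 444.73577211 -262.9308555    29.05269494] 33 low [ 413.92515252 -234.80331152    3.62058735] 107
((421.2785949707031, -241.86233520507812), (28.35196304321289, 92.3775405883789), 44.14610290527344)
ztop [-2.15867688  6.12416924 31.00856775]
```

Blank centre is about (574, 95) with radius 65 (matches), top at about 69. Now shut the fingers and go above the -x rim point (519, 95).

send_rows --motion '[0, 24, -39, 20, 0, 0, 48, -78, 60, 0, 0, 72, -116, 100, 0, 0, 95, -155, 145, 0, 0, 95, -155, 150, 0, 0, 95, -155, 150, 0, 0, 95, -155, 150, 0, 0, 95, -155, 150, 0]' --squeeze 30

```text
t: 0.95
position: [521.6, 95.0, 82.2]
tool_rot: [0.707, 0.707, 0.001, 0.001]
contact_force: [0.5, 0.2, 0.2]
grip_width: -0.004
```

```bash
cat > tilt.py <<'E'
from bench import *
from h import *
import sys
def tilt(name):
    st=observe();p,d=capture("wrist")
    cv2.imwrite(f"pics/{name}.png",p[:,:,::-1])
    cal=get_calibration("wrist");T=wristT(cal,st)
    v,u=np.mgrid[0:400:2,0:640:2];v=v.ravel();u=u.ravel()
    P=toworld(cal,T,np.c_[u,v],d[v,u]);ok=d[v,u]>0
    P=P[ok]
    tcp=st["position"]
    ok=(np.hypot(P[:,0]-574,P[:,1]-95)<60)&(abs(P[:,2]-69)<12)&(np.hypot(P[:,0]-tcp[0],P[:,1]-tcp[1])>22)
    Q=P[ok]
    A=np.c_[Q[:,0]-574,Q[:,1]-95,np.ones(len(Q))]
    for _ in range(3):
        s=np.linalg.lstsq(A,Q[:,2],rcond=None)[0];r=abs(A@s-Q[:,2]);k=r<3*np.median(r)+.1;A=A[k];Q=Q[k]
    # plate
    ok=(np.hypot(P[:,0]-574,P[:,1]-95)>75)&(np.hypot(P[:,0]-574,P[:,1]-95)<140)&(abs(P[:,2]-45)<5)&(np.hypot(P[:,0]-tcp[0],P[:,1]-tcp[1])>35)
    G=P[ok];g=np.linalg.lstsq(np.c_[G[:,0]-574,G[:,1]-95,np.ones(len(G))],G[:,2],rcond=None)[0]
    print(st["t"],"n",len(Q),len(G),"blank slope",s.round(4),"plate",g.round(4),"resid",np.median(r).round(2))
    dd=(s-g)[:2];print("tilt",np.hypot(*dd),"low side az",np.degrees(np.arctan2(-dd[1],-dd[0])))
    print(st["position"].round(1),st["contact_force"].round(2))
if __name__=="__main__": tilt(sys.argv[1])
E
python3 tilt.py w1
```

```text
0.95 n 5028 17032 blank slope [-8.00000e-04 -7.00000e-04  6.98126e+01] plate [-2.00000e-04 -3.00000e-04  4.58363e+01] resid 0.38
tilt 0.0007628620226622331 low side az 33.16426489686106
[521.6  95.   82.2] [0.54 0.25 0.16]
```

View pics/w1.png

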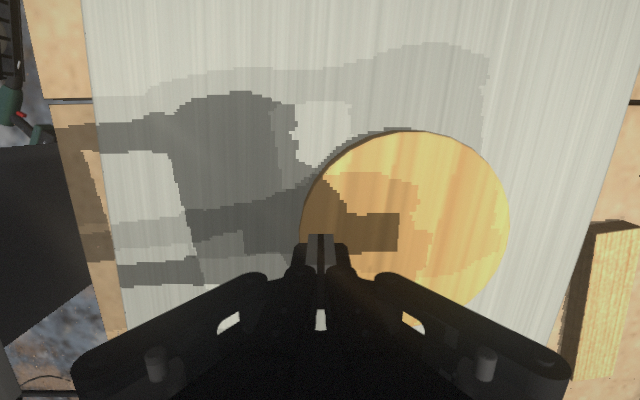

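send_rows --motion '[0, 0, 0, 3, 0, 0, 0, 0, 6, 0, 0, 0, 0, 8, 0, 0, 0, 0, 10, 0, 0, 0, 0, 10, 0]'

```text
t: 1.5
position: [521.6, 94.8, 72.0]
tool_rot: [0.707, 0.707, 0.001, 0.0]
contact_force: [-0.1, -0.3, -0.5]
grip_width: -0.003
```

Depth tilt measurement is precise (0.0008 rad when level); the wrist picture shows the shut fingers at (320,240) over the left rim of the blank (centre about 405,222). Press.

send_rows --motion '[0, 0, 0, 1, 0, 0, 0, 0, 2, 0, 0, 0, 0, 3, 0, 0, 0, 0, 3.5, 0, 0, 0, 0, 3.5, 0]'

```text
t: 2.0
position: [521.5, 94.8, 68.8]
tool_rot: [0.707, 0.707, 0.001, 0.0]
contact_force: [-2.3, -0.8, 2.1]
grip_width: -0.001
```

send_rows --motion '[0, 0, 0, 0.7, 0, 0, 0, 0, 1.3, 0, 0, 0, 0, 2, 0, 0, 0, 0, 2, 0, 0, 0, 0, 2, 0]'

```text
t: 2.5
position: [520.3, 94.5, 66.8]
tool_rot: [0.707, 0.707, -0.0, -0.0]
contact_force: [-5.2, -1.3, 6.1]
grip_width: 0.0
```

```bash
python3 tilt.py w2
```

```text
2.5 n 5979 19086 blank slope [6.5100e-02 1.3800e-02 7.0834e+01] plate [-1.00000e-04 -0.00000e+00  4.58559e+01] resid 0.38
tilt 0.06667205442398674 low side az -167.98560908747012
[520.3  94.5  66.8] [-5.19 -1.33  6.14]
```

It rocks here: tilt 0.067 rad, low side azimuth about 192°. Press a touch more for a second reading.

send_rows --motion '[0, 0, 0, 0.7, 0, 0, 0, 0, 0.7, 0]'

```text
t: 2.75
position: [519.8, 94.4, 66.1]
tool_rot: [0.707, 0.707, -0.001, -0.001]
contact_force: [-3.4, -1.5, 5.6]
grip_width: 0.001
```

```bash
python3 tilt.py w3; python3 tilt.py w3b
```

```text
2.75 n 6191 19155 blank slope [8.70000e-02 1.90000e-02 7.12004e+01] plate [-2.0000e-04 -0.0000e+00  4.5835e+01] resid 0.4
tilt 0.08926912838261399 low side az -167.65434206448484
[519.8  94.4  66.1] [-3.43 -1.54  5.56]
2.8 n 6209 19141 blank slope [8.66000e-02 1.79000e-02 7.11987e+01] plate [-2.00000e-04 -0.00000e+00  4.58305e+01] resid 0.4
tilt 0.0886333045975447 low side az -168.37499632206627
[519.8  94.4  66.1] [-3.5  -0.34  6.34]
```

Lifted side's middle is at about −168° (192°), consistent over three readings. Lift off, and check the blank.

send_rows --motion '[0, 0, 0, -5, 0, 0, 0, 0, -15, 0, 0, 0, 0, -50, 0, 0, 0, 0, -90, 0, 0, 0, 0, -130, 0, 85, 0, 0, -130, 0]'

```text
t: 3.45
position: [525.2, 95.2, 204.1]
tool_rot: [0.707, 0.707, 0.005, 0.004]
contact_force: [0.7, 1.2, 0.1]
grip_width: 0.153
```

```bash
python3 tilt.py w4; cat > blank.py <<'E'
from bench import *
from h import *
import sys
def blank(name):
    st=observe();p,d=capture("wrist");cv2.imwrite(f"pics/{name}.png",p[:,:,::-1])
    cal=get_calibration("wrist");T=wristT(cal,st)
    v,u=np.mgrid[0:400,0:640];v=v.ravel();u=u.ravel();ok=d[v,u]>0
    P=toworld(cal,T,np.c_[u,v],d[v,u])
    k=ok&(np.hypot(P[:,0]-574,P[:,1]-95)<80)&(P[:,2]>62)&(P[:,2]<76)
    # top-height points + wood colour
    hsv=cv2.cvtColor(p,cv2.COLOR_RGB2HSV).reshape(-1,3);k&=(hsv[:,1]>60)
    m=np.zeros((400,640),np.uint8);m.ravel()[k]=255;m=cv2.morphologyEx(m,cv2.MORPH_OPEN,np.ones((3,3)))
    c=max(cv2.findContours(m,0,1)[0],key=cv2.contourArea).reshape(-1,2)
    w=toworld(cal,T,cv2.convexHull(c).reshape(-1,2),z=69.)
    print(st["t"],"enclosing",cv2.minEnclosingCircle(w[:,:2].astype(np.float32)))
    A=np.c_[2*w[:,:2],np.ones(len(w))];s=np.linalg.lstsq(A,(w[:,:2]**2).sum(1),rcond=None)[0];print("LS",s[:2],np.sqrt(s[2]+s[0]**2+s[1]**2))
if __name__=="__main__":blank(sys.argv[1])
E
python3 blank.py w5
```

```text
3.45 n 2193 7742 blank slope [-4.00000e-04 -5.00000e-04  6.98682e+01] plate [-0.00000e+00 -3.00000e-04  4.58228e+01] resid 0.43
tilt 0.00039124806562066815 low side az 29.80104699392485
[525.2  95.2 204.1] [0.74 1.17 0.11]
3.5 enclosing ((572.8577880859375, 95.60308837890625), 64.96284484863281)
LS [572.51078777  95.6334699 ] 64.35700885463736
```

View pics/w5.png

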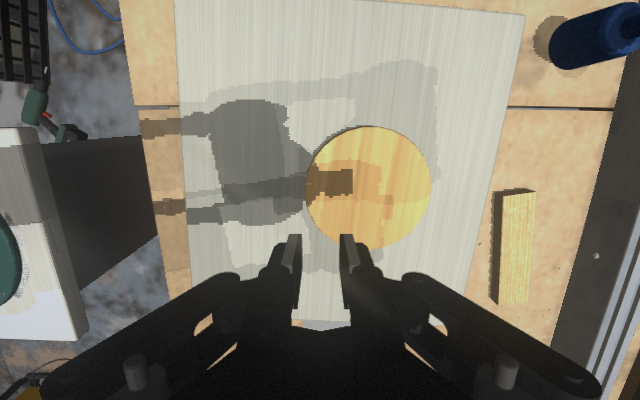

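Blank level and at (573, 95.5). Move over the wedge with the jaws across it.

send_rows --motion '[85, -40, -10, 0, -0.1, 85, -80, -20, 0, -0.2, 85, -120, -30, 0, -0.3, 85, -160, -40, 0, -0.4, 85, -200, -50, 0, -0.5, 85, -240, -60, 0, -0.6, 85, -280, -70, 0, -0.7, 85, -320, -80, 0, -0.785, 85, -350, -90, 0, -0.785, 85, -350, -90, 0, -0.785]'

```text
t: 4.55
position: [429.4, -257.9, 196.3]
tool_rot: [0.385, 0.923, 0.0, -0.0]
contact_force: [0.1, 0.3, -0.0]
grip_width: 0.996
```

```bash
python3 - <<'E'
from bench import *
from h import *
st=observe();p,d=capture("wrist");cv2.imwrite("pics/w6.png",p[:,:,::-1]);np.save("w6.npy",d);np.save("w6p.npy",p)
import pickle;pickle.dump(st,open("w6.pkl","wb"))
print(st["position"],st["tool_rot"],st["q"])
E
```

```text
[ 429.39489744 -257.85844803  196.25731095] [ 3.85062075e-01  9.22890597e-01  2.04219580e-04 -3.21445239e-04] [-5.90724407e-01 -4.19573858e-02  2.00817821e+00  2.98783170e-04
  1.17608181e+00 -1.37108550e+00]
```

View pics/w6.png

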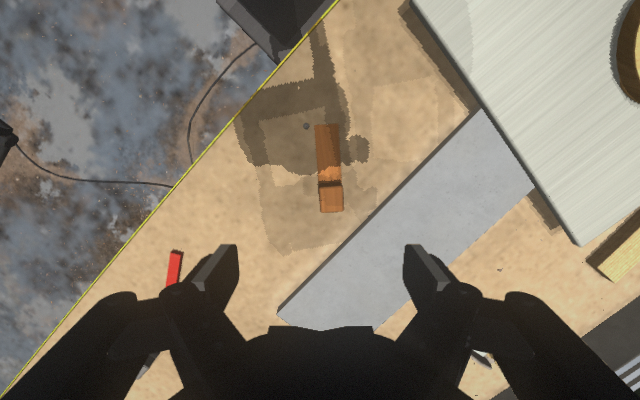

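The wedge stands upright in view: nose at (327,125), heel (331,197). Measuring it.

```bash
cat > wedge.py <<'E'
from bench import *
from h import *
def wedge(p,d,st,zb,box=None):
    cal=get_calibration("wrist");T=wristT(cal,st);tcp=st["position"]
    hsv=cv2.cvtColor(p,cv2.COLOR_RGB2HSV)
    m=((hsv[...,0]>=6)&(hsv[...,0]<17)&(hsv[...,1]>170)&(hsv[...,2]>50)).astype(np.uint8)
    m[:90]=0; 
    if box: q=np.zeros_like(m);x0,y0,x1,y1=box;q[y0:y1,x0:x1]=m[y0:y1,x0:x1];m=q
    m=cv2.morphologyEx(m,cv2.MORPH_CLOSE,np.ones((7,7)))
    n,l,s,c=cv2.connectedComponentsWithStats(m);i=1+np.argmax(s[1:,4]);print("comp",s[i],c[i])
    m=(l==i);v,u=np.nonzero(m);P=toworld(cal,T,np.c_[u,v],d[v,u])
    heel=P[(P[:,2]-zb>24)&(P[:,2]-zb<36)];ramp=P[(P[:,2]-zb<13)]
    print("heel n",len(heel),"mean",heel.mean(0).round(1),cv2.minAreaRect(heel[:,:2].astype(np.float32)))
    rr=cv2.minAreaRect(P[:,:2].astype(np.float32));print("all",rr)
    h=np.median(heel,0)
    b=cv2.boxPoints(cv2.minAreaRect(heel[:,:2].astype(np.float32)));hc=b.mean(0)
    # nose edge: far ramp pixels
    dirv=ramp[:,:2].mean(0)-hc;dirv/=np.linalg.norm(dirv)
    t=(ramp[:,:2]-hc)@dirv
    c=np.polyfit(t[t>25],((ramp[:,:2]-hc)@np.array([-dirv[1],dirv[0]]))[t>25],1)
    ang=np.degrees(np.arctan2(dirv[1],dirv[0]))+np.degrees(np.arctan(c[0]))
    print("heel centre",hc,"dir",np.degrees(np.arctan2(dirv[1],dirv[0])),"ramp fit ang",ang,"nose dist from heel c",np.percentile(t,[99,100]),"nose z",ramp[t>np.percentile(t,95),2].mean())
    print("ramp side offsets",c, "tool x az",np.degrees(np.arctan2(*R.from_quat(st["tool_rot"]).as_matrix()[[1,0],0])))
    Rm=R.from_quat(st["tool_rot"]).as_matrix()
    print("heel centre in tool:",Rm.T@(np.r_[hc,zb+15]-tcp))
    return P
if __name__=="__main__":
    import pickle
    st=pickle.load(open("w6.pkl","rb"));p=np.load("w6p.npy");d=np.load("w6.npy")
    wedge(p,d,st,0.)
    cal=get_calibration("wrist");T=wristT(cal,st)
    print(toworld(cal,T,[(400,210),(340,290),(380,160)],[d[210,400],d[290,340],d[160,380]]).round(1))
E
python3 wedge.py
```

```text
comp [178 272   1   1   1] [178. 272.]
heel n 0 mean [nan nan nan] ((0.0, 0.0), (0.0, 0.0), 0.0)
all ((382.2035827636719, -482.7499084472656), (0.0, 0.0), 0.0)
heel centre [0. 0.] dir -51.63057620367768 ramp fit ang -51.63057620367768 nose dist from heel c [615.73295541 615.73295541] nose z nan
ramp side offsets [6.21307750e-18 3.82559657e-15] tool x az 134.70481134093558
heel centre in tool: [ 485.19395584 -123.82014554  181.60552501]
[[ 523.  -214.    17.7]
 [ 551.  -342.7   17.8]
 [ 465.  -189.6   -0. ]]wedge.py:13: RuntimeWarning: Mean of empty slice.
  print("heel n",len(heel),"mean",heel.mean(0).round(1),cv2.minAreaRect(heel[:,:2].astype(np.float32)))
  ret = um.true_divide(
  return _methods._mean(a, axis=axis, dtype=dtype,
wedge.py:20: RankWarning: Polyfit may be poorly conditioned
  c=np.polyfit(t[t>25],((ramp[:,:2]-hc)@np.array([-dirv[1],dirv[0]]))[t>25],1)
wedge.py:22: RuntimeWarning: Mean of empty slice.
  print("heel centre",hc,"dir",np.degrees(np.arctan2(dirv[1],dirv[0])),"ramp fit ang",ang,"nose dist from heel c",np.percentile(t,[99,100]),"nose z",ramp[t>np.percentile(t,95),2].mean())
  ret = ret.dtype.type(ret / rcount)
```

```bash
python3 - <<'E'
import numpy as np,cv2
p=np.load("w6p.npy");h=cv2.cvtColor(p,cv2.COLOR_RGB2HSV)
for u,v in [(327,130),(327,150),(330,175),(331,190),(331,205),(340,205),(300,160),(360,120)]:print(u,v,p[v,u],h[v,u])
E
sed -i 's/hsv\[...,0\]<17)&(hsv\[...,1\]>170)&(hsv\[...,2\]>50)/hsv[...,0]<17)\&(hsv[...,1]>140)\&(hsv[...,2]>50)/' wedge.py; python3 wedge.py
```

```text
327 130 [124  83  50] [ 13 152 124]
327 150 [128  85  52] [ 13 151 128]
330 175 [179 119  70] [ 13 155 179]
331 190 [166 110  64] [ 14 157 166]
331 205 [174 116  70] [ 13 152 174]
340 205 [161 107  64] [ 13 154 161]
300 160 [122 105  80] [ 18  88 122]
360 120 [178 151 117] [ 17  87 178]
comp [ 315  124   28   88 1982] [328.660444   167.51009082]
heel n 598 mean [ 449.8 -260.3   30.5] ((450.63311767578125, -260.8023376464844), (26.490938186645508, 30.946561813354492), 48.87294387817383)
all ((423.4955749511719, -237.06460571289062), (27.146310806274414, 103.0538558959961), 48.86027145385742)
heel centre [ 450.63312 -260.80234] dir 138.85623253167822 ramp fit ang 139.15444414401205 nose dist from heel c [82.32073262 82.87852256] nose z 2.9746964868007826
ramp side offsets [ 0.00520482 -0.25385285] tool x az 134.70481134093558
heel centre in tool: [-17.16850603  13.00051749 181.24615914]
[[ 523.  -214.    17.7]
 [ 551.  -342.7   17.8]
 [ 465.  -189.6   -0. ]]
```

Sizes match (103×27, heel 31×26, heel top z 30); direction 139°. Descend over the heel with the jaws at 60.

send_rows --motion '[60, -9, 6, 30, -0.04, 60, -17, 13, 70, -0.075, 60, -17, 13, 110, -0.075, 60, -17, 13, 140, -0.075, 60, -17, 13, 146, -0.075, 60, -17, 13, 146, -0.075]'

```text
t: 5.2
position: [449.9, -256.8, 48.6]
tool_rot: [0.349, 0.937, 0.002, -0.003]
contact_force: [0.6, 0.7, -0.4]
grip_width: 0.7
```

```bash
cat > look.py <<'E'
from bench import *
from h import *
import sys
st=observe();p,d=capture("wrist");cv2.imwrite(f"pics/{sys.argv[1]}.png",p[:,:,::-1])
from wedge import wedge
print(st["position"].round(1),st["contact_force"].round(2))
wedge(p,d,st,float(sys.argv[2]))
E
python3 look.py w7 0
```

```text
[ 449.9 -256.8   48.6] [ 0.57  0.67 -0.44]
comp [ 294  105   44  158 5904] [316.12381436 175.68377371]
heel n 1302 mean [ 448.2 -256.4   30.3] ((450.51947021484375, -260.47418212890625), (26.109739303588867, 30.762670516967773), 49.5196647644043)
all ((425.1660461425781, -238.4298553466797), (27.777931213378906, 98.00604248046875), 48.881526947021484)
heel centre [ 450.51947 -260.47418] dir 138.94613335112038 ramp fit ang 138.9085438303809 nose dist from heel c [81.94814403 82.59965994] nose z 2.9323563602763403
ramp side offsets [-0.00065606  0.0118123 ] tool x az 139.09018920026526
heel centre in tool: [-3.01436221 -2.3945069  33.57465682]
```

View pics/w7.png

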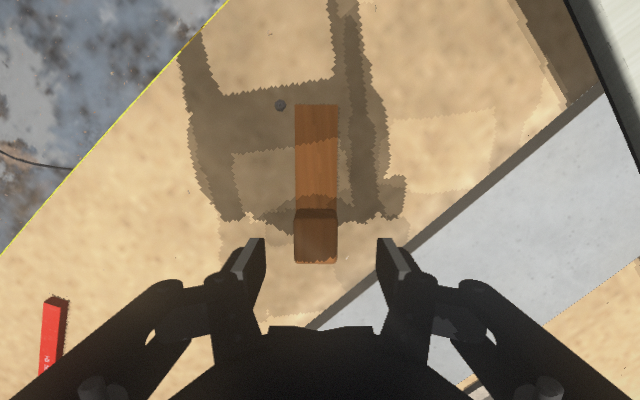

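send_rows --motion '[46, -3, -2.5, 0, 0, 46, -3, -2.5, 10, 0, 46, -3, -2.5, 20, 0, 46, -3, -2.5, 30, 0, 46, -3, -2.5, 38, 0, 46, -3, -2.5, 42, 0, 46, -3, -2.5, 42, 0]'

```text
t: 5.95
position: [451.1, -261.3, 7.2]
tool_rot: [0.35, 0.937, 0.001, -0.002]
contact_force: [-0.7, 0.3, 0.2]
grip_width: 0.539
```

```bash
python3 look.py w8 0
```

```text
[ 451.1 -261.3    7.2] [-0.66  0.26  0.24]
comp [  291    92    57   205 10893] [319.06398605 193.54897641]
heel n 3283 mean [ 449.1 -259.6   30.4] ((450.4203186035156, -260.7236328125), (27.13127899169922, 31.091915130615234), 48.978118896484375)
all ((425.14752197265625, -238.53846740722656), (27.805875778198242, 98.40275573730469), 48.79465866088867)
heel centre [ 450.42032 -260.72363] dir 138.78570871740428 ramp fit ang 139.01017846545275 nose dist from heel c [82.20477894 82.83100239] nose z 2.9755882897273764
ramp side offsets [ 0.00391776 -0.21425089] tool x az 139.0757910603176
heel centre in tool: [ 0.87688217 -0.01490498 -7.79121888]
```

View pics/w8.png

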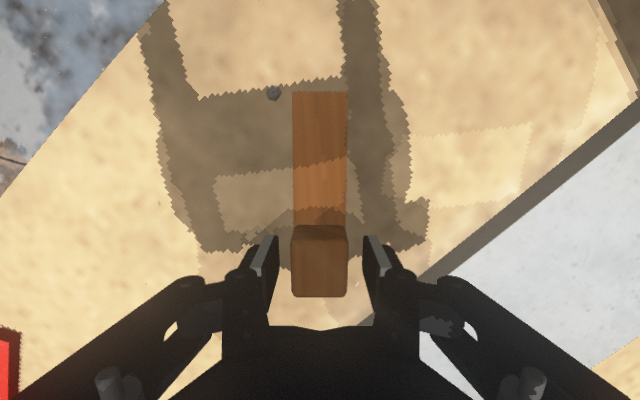

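The heel sits centred between the pads. Close.

send_rows --motion '[20, 0, 0, 0, 0, 20, 0, 0, 0, 0, 20, 0, 0, 0, 0, 20, 0, 0, 0, 0, 20, 0, 0, 0, 0, 20, 0, 0, 0, 0]' --squeeze 40

```text
t: 6.6
position: [451.9, -261.8, 8.2]
tool_rot: [0.35, 0.937, 0.001, -0.001]
contact_force: [0.7, -0.3, 2.4]
grip_width: 0.319
```

send_rows --motion '[20, 0, 0, -10, 0, 20, 0, 0, -30, 0, 20, 0, 0, -60, 0, 20, 0, 0, -100, 0, 20, 0, 0, -130, 0, 20, 0, 0, -140, 0]'

```text
t: 7.2
position: [454.1, -263.4, 152.5]
tool_rot: [0.35, 0.937, 0.0, 0.002]
contact_force: [0.2, -0.5, -0.2]
grip_width: 0.317
```

```bash
python3 look.py w9 145
```

```text
[ 454.1 -263.4  152.5] [ 0.22 -0.45 -0.16]
comp [ 292   90   55  166 7590] [319.65546772 160.86666667]
heel n 374 mean [ 446.1 -250.7  174.2] ((447.4058532714844, -251.8474884033203), (16.102251052856445, 9.049949645996094), 43.94111633300781)
all ((419.4629211425781, -232.85475158691406), (27.710634231567383, 77.18260955810547), 49.45407485961914)
heel centre [ 447.40585 -251.8475 ] dir 145.0559243416588 ramp fit ang 140.5778401013159 nose dist from heel c [71.75401342 73.36237734] nose z 146.7298493570401
ramp side offsets [-0.07831685  2.90555595] tool x az 139.07750266730926
heel centre in tool: [12.58030908  4.40899679 -7.53119615]
```

View pics/w9.png

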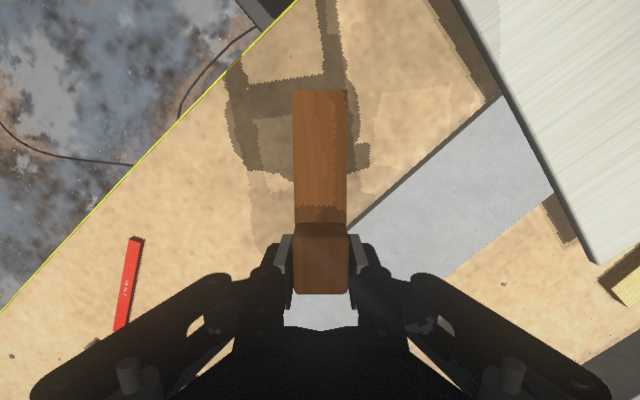

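Held straight; the underside is 8 mm below the TCP and the nose 84 mm ahead. Carry it to the −168° side, nose heading +12°.

send_rows --motion '[20, 24, 22, 0, 0.14, 20, 48, 44, 0, 0.28, 20, 73, 65, 0, 0.42, 20, 97, 87, 0, 0.56, 20, 122, 109, 0, 0.7, 20, 146, 131, 0, 0.84, 20, 170, 152, 0, 0.98, 20, 195, 174, 0, 1.12, 20, 219, 196, 0, 1.26, 20, 243, 218, 0, 1.4]'

```text
t: 8.25
position: [411.3, 61.6, 149.9]
tool_rot: [0.872, 0.489, 0.0, 0.001]
contact_force: [1.0, -0.7, -0.6]
grip_width: 0.32
```

send_rows --motion '[20, 0, 0, 0, 0.14, 20, 0, 0, 10, 0.28, 20, 0, 0, 20, 0.42, 20, 0, 0, 30, 0.56, 20, 0, 0, 40, 0.7, 20, 0, 0, 50, 0.813, 20, 0, 0, 60, 0.813, 20, 0, 0, 60, 0.813]'

```text
t: 9.05
position: [408.8, 61.3, 87.1]
tool_rot: [0.994, 0.105, -0.002, 0.001]
contact_force: [-0.0, 0.4, -0.4]
grip_width: 0.318
```

```bash
python3 look.py w10 82; python3 blank.py w10b
```

```text
[408.8  61.3  87.1] [-0.02  0.37 -0.43]
comp [  292    90    57   204 10258] [320.41119127 189.7296744 ]
heel n 2900 mean [410.5  62.2 109.6] ((410.0243225097656, 62.70677947998047), (31.301721572875977, 26.397382736206055), 11.33717155456543)
all ((442.6580810546875, 69.9914321899414), (98.37144470214844, 27.449403762817383), 12.447851181030273)
heel centre [410.02432  62.70678] dir 12.285827627527874 ramp fit ang 12.56633313019308 nose dist from heel c [81.67567319 82.6264472 ] nose z 81.31151872058598
ramp side offsets [ 0.00489578 -0.06258191] tool x az 12.097409920408419
heel centre in tool: [ 1.49038907 -1.1319887  -9.8778518 ]
9.1 enclosing ((535.3914794921875, 87.53028106689453), 51.81875991821289)
LS [568.45650021  94.52804785] 61.715763427802045
```

View pics/w10.png

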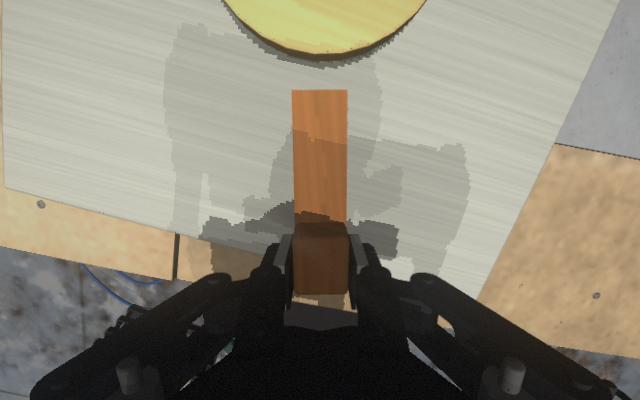

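The picture shows the nose (320,90) aimed at the blank's rim (325,58). Lower to the plate.

send_rows --motion '[20, 0, 0, 10, 0, 20, 0, 0, 20, 0, 20, 0, 0, 27, 0, 20, 0, 0, 30, 0, 20, 0, 0, 32, 0, 20, 0, 0, 32, 0]'

```text
t: 9.75
position: [410.4, 61.4, 56.8]
tool_rot: [0.994, 0.105, -0.001, 0.001]
contact_force: [-0.2, -0.5, -0.2]
grip_width: 0.319
```

send_rows --motion '[20, 0, 0, 0.7, 0, 20, 0, 0, 1.3, 0, 20, 0, 0, 2, 0, 20, 0, 0, 2.7, 0, 20, 0, 0, 2.7, 0]'

```text
t: 10.25
position: [410.4, 61.4, 54.1]
tool_rot: [0.994, 0.105, -0.001, 0.001]
contact_force: [0.1, -0.4, -0.6]
grip_width: 0.316
```

send_rows --motion '[20, 0, 0, 0.7, 0, 20, 0, 0, 1.2, 0, 20, 0, 0, 1.2, 0]'

```text
t: 10.55
position: [410.5, 61.4, 53.2]
tool_rot: [0.994, 0.105, -0.001, 0.001]
contact_force: [-2.8, -0.8, 4.4]
grip_width: 0.32
```

```bash
python3 look.py w11 45.8
```

```text
[410.5  61.4  53.2] [-2.81 -0.78  4.36]
comp [  292    90    57   204 10103] [320.55300406 188.15242997]
heel n 2828 mean [412.   61.8  75.6] ((411.6330871582031, 62.64653778076172), (31.372806549072266, 26.66019058227539), 11.993441581726074)
all ((444.4367370605469, 69.92230987548828), (98.6552505493164, 27.424957275390625), 12.60476016998291)
heel centre [411.63306   62.646538] dir 12.44797224540766 ramp fit ang 12.398040607799043 nose dist from heel c [82.20655346 82.89393305] nose z 47.95624061591637
ramp side offsets [-0.00087147  0.18836447] tool x az 12.056538318313168
heel centre in tool: [ 1.40308199 -1.00501649 -7.60800458]
```

Wedge is down (4 N). Slide in: nose now at r≈81; snug expected at r≈35, so go first 36 mm.

send_rows --motion '[20, 5, 0, -0.5, 0, 20, 10, 0, -0.5, 0, 20, 15, 0, -0.5, 0, 20, 20, 0, -0.5, 0, 20, 25, 0, -0.5, 0, 20, 29, 0, -0.5, 0, 20, 33, 0, -0.5, 0, 20, 36, 0, -0.5, 0, 20, 36, 0, -0.5, 0]'

```text
t: 11.5
position: [446.2, 69.0, 53.7]
tool_rot: [0.994, 0.105, -0.0, 0.001]
contact_force: [-0.0, 0.4, 0.2]
grip_width: 0.317
```

```bash
python3 look.py w12 45.8;python3 tilt.py w12b
```

```text
[446.2  69.   53.7] [-0.01  0.41  0.18]
comp [ 293  129   56  165 7996] [320.81665833 210.98436718]
heel n 2946 mean [448.1  69.6  76. ] ((447.492431640625, 70.30213165283203), (31.33920669555664, 26.62255096435547), 11.767339706420898)
all ((473.0400390625, 76.09066772460938), (83.80941772460938, 27.450191497802734), 12.322851181030273)
heel centre [447.49243  70.30213] dir 12.434638297303453 ramp fit ang 13.62591620522412 nose dist from heel c [62.1069504 63.6844874] nose z 50.1980328263574
ramp side offsets [ 0.02079472 -0.69058531] tool x az 12.057964980551668
heel centre in tool: [ 1.57112477 -1.0236448  -7.10178079]
11.55 n 5973 16476 blank slope [1.90000e-03 2.00000e-04 6.99131e+01] plate [-4.00000e-04 -0.00000e+00  4.58494e+01] resid 0.43
tilt 0.0022426563275000674 low side az -175.10099366933113
[445.8  68.9  53.6] [ 0.   -0.1  -0.37]
```

View pics/w12.png

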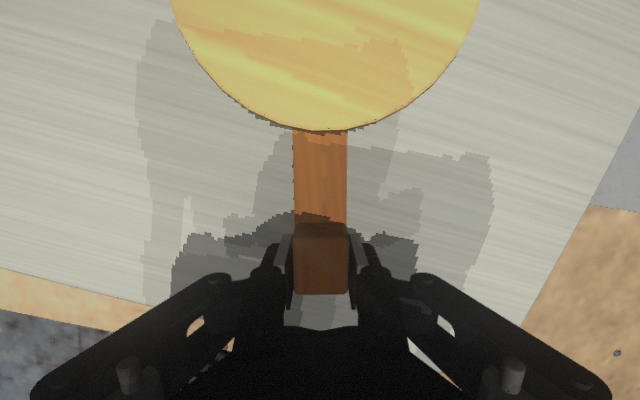

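The wedge is under the rim (nose at r≈44 mm), the blank still level. Push on slowly, watching the force.

send_rows --motion '[20, 1, 0, 0, 0, 20, 2, 0, 0, 0, 20, 3, 0, 0, 0, 20, 4, 0, 0, 0, 20, 5, 0, 0, 0, 20, 6, 0, 0, 0, 20, 6, 0, 0, 0]'

```text
t: 12.3
position: [451.6, 70.2, 53.6]
tool_rot: [0.994, 0.105, -0.001, 0.001]
contact_force: [0.5, 0.6, -0.3]
grip_width: 0.322
```

```bash
python3 tilt.py w13
```

```text
12.3 n 6988 16694 blank slope [ 2.00000e-04 -3.00000e-04  6.98041e+01] plate [-4.00000e-04 -1.00000e-04  4.58338e+01] resid 0.45
tilt 0.000633102488576333 low side az 157.04975937876338
[451.6  70.2  53.6] [ 0.54  0.55 -0.34]
```

send_rows --motion '[20, 1, 0, 0, 0, 20, 2, 0, 0, 0, 20, 2, 0, 0, 0]'

```text
t: 12.65
position: [453.7, 70.6, 53.6]
tool_rot: [0.994, 0.105, -0.001, 0.001]
contact_force: [0.5, 0.6, 0.4]
grip_width: 0.317
```

```bash
python3 tilt.py w14;python3 blank.py w14b
```

```text
12.65 n 7301 16747 blank slope [-3.00000e-04 -2.00000e-04  6.98063e+01] plate [-4.00000e-04  1.00000e-04  4.58407e+01] resid 0.45
tilt 0.00024676168144317263 low side az 102.80384889484786
[453.7  70.6  53.6] [0.49 0.56 0.37]
12.7 enclosing ((567.2164306640625, 93.95393371582031), 63.900821685791016)
LS [572.3963116   95.20360503] 64.09628025027783
```

send_rows --motion '[20, 0.5, 0, 0, 0, 20, 1, 0, 0, 0, 20, 1, 0, 0, 0]'

```text
t: 13.05
position: [454.6, 70.8, 53.5]
tool_rot: [0.994, 0.105, -0.001, 0.001]
contact_force: [0.8, 0.2, -1.2]
grip_width: 0.319
```

send_rows --motion '[20, 0.5, 0, 0, 0, 20, 1, 0, 0, 0, 20, 1, 0, 0, 0]'

```text
t: 13.35
position: [455.4, 71.0, 53.5]
tool_rot: [0.994, 0.105, -0.001, 0.001]
contact_force: [-0.9, -0.5, -0.4]
grip_width: 0.319
```

```bash
python3 tilt.py w15
```

```text
13.35 n 7600 16838 blank slope [-7.00000e-04 -3.00000e-04  6.98395e+01] plate [-2.00000e-04 -0.00000e+00  4.58555e+01] resid 0.45
tilt 0.0006213267829571794 low side az 28.88085750594745
[455.4  71.   53.5] [-0.94 -0.5  -0.44]
```

send_rows --motion '[20, 0.5, 0, 0, 0, 20, 1, 0, 0, 0, 20, 1, 0, 0, 0]'

```text
t: 13.7
position: [456.1, 71.2, 53.4]
tool_rot: [0.994, 0.105, -0.001, 0.001]
contact_force: [-1.4, -0.9, 0.6]
grip_width: 0.321
```

```bash
python3 tilt.py w16
```

```text
13.7 n 7738 16893 blank slope [-7.00000e-04 -0.00000e+00  6.98444e+01] plate [-2.00000e-04 -1.00000e-04  4.58559e+01] resid 0.44
tilt 0.0005100472414349378 low side az -2.1968114188026435
[456.1  71.2  53.4] [-1.4  -0.9   0.58]
```

Contact is felt (1.7 N push), blank still level: snug. Let go and rise.

send_rows --motion '[46, 0, 0, 0, 0, 46, 0, 0, 0, 0, 50, 0, 0, 0, 0, 50, 0, 0, 0, 0, 50, 0, 0, -20, 0, 50, 0, 0, -50, 0, 50, 0, 0, -80, 0, 50, 0, 0, -100, 0]'

```text
t: 14.55
position: [457.4, 71.4, 155.7]
tool_rot: [0.994, 0.105, 0.0, 0.001]
contact_force: [1.1, -0.5, -0.7]
grip_width: 0.586
```

```bash
python3 look.py w17 45.8;python3 tilt.py w17b;python3 blank.py w17c
```

```text
[457.4  71.4 155.7] [ 1.08 -0.47 -0.65]
comp [ 305  140   31   68 1739] [320.20759057 170.10810811]
heel n 343 mean [468.1  72.   75.2] ((464.4371032714844, 74.07828521728516), (15.950752258300781, 25.057270050048828), 12.250259399414062)
all ((490.9202575683594, 79.88302612304688), (69.87281799316406, 26.373245239257812), 11.525840759277344)
heel centre [464.4371   74.07828] dir 13.349994670845184 ramp fit ang 16.1421851297575 nose dist from heel c [44.33722671 45.69284533] nose z 51.01118323858667
ramp side offsets [ 0.04877153 -1.87710964] tool x az 12.059342963573192
heel centre in tool: [ 7.37072311 -1.24058639 94.89874552]
14.6 n 4382 8296 blank slope [-2.000e-04  0.000e+00  6.976e+01] plate [-3.00000e-04  0.00000e+00  4.57969e+01] resid 0.46
tilt 3.5059515112638034e-05 low side az -175.28871255945154
[459.5  71.7 158.8] [1.94 0.36 2.33]
14.65 enclosing ((572.4851684570312, 95.21846771240234), 64.48391723632812)
LS [572.51678268  95.19305964] 64.17378370622262
```

View pics/w17.png

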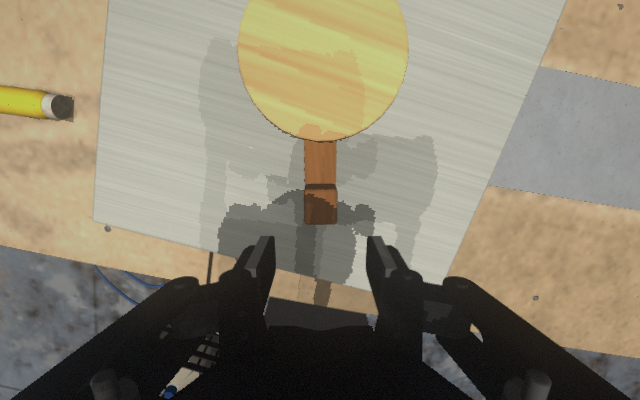

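Wedge let go, lying straight with 70 mm exposed (30 mm in), and the blank level. Shut the fingers and press on the rim above it at r≈52.

send_rows --motion '[0, 20, 0, 0, 0, 0, 40, 0, 10, 0, 0, 64, 0, 20, 0, 0, 64, 0, 40, 0, 0, 64, 0, 60, 0, 0, 64, 0, 70, 0, 0, 64, 0, 76, 0, 0, 64, 0, 80, 0, 0, 64, 0, 80, 0]' --squeeze 30

```text
t: 15.6
position: [520.4, 84.7, 74.9]
tool_rot: [0.994, 0.105, 0.001, 0.001]
contact_force: [-1.2, -0.7, -0.3]
grip_width: -0.001
```

send_rows --motion '[0, 0, 0, 2, 0, 0, 0, 0, 4, 0, 0, 0, 0, 5, 0, 0, 0, 0, 6, 0, 0, 0, 0, 6.5, 0, 0, 0, 0, 6.5, 0]'

```text
t: 16.2
position: [520.6, 84.7, 69.0]
tool_rot: [0.994, 0.105, 0.001, 0.001]
contact_force: [-2.0, -0.6, 4.3]
grip_width: -0.006
```

send_rows --motion '[0, 0, 0, 0.7, 0, 0, 0, 0, 1.2, 0, 0, 0, 0, 1.2, 0, 0, 0, 0, 1.2, 0]'

```text
t: 16.6
position: [520.7, 84.8, 68.9]
tool_rot: [0.994, 0.105, 0.001, 0.001]
contact_force: [-3.5, -0.1, 9.8]
grip_width: 0.001
```

```bash
python3 tilt.py w18
```

```text
16.6 n 10086 17576 blank slope [ 1.60000e-03 -0.00000e+00  6.98248e+01] plate [-0.     0.    45.871] resid 0.41
tilt 0.0015976921515387702 low side az 178.18083996575768
[520.7  84.8  68.9] [-3.53 -0.14  9.82]
```

Firm at 9.8 N with a tilt of 0.0016 rad. Hold briefly, then rise clear.

send_rows --motion '[0, 0, 0, 0, 0, 0, 0, 0, 0.3, 0, 0, 0, 0, 0.3, 0, 0, 0, 0, 0.3, 0]'

```text
t: 17.05
position: [521.0, 84.8, 69.0]
tool_rot: [0.994, 0.105, 0.001, 0.001]
contact_force: [-1.2, 0.1, 5.2]
grip_width: 0.001
```

send_rows --motion '[0, 0, 0, -10, 0, 0, 0, 0, -40, 0, 0, 0, 0, -80, 0, 0, -40, 0, -120, 0, 0, -60, 0, -120, 0, 0, -60, 0, -120, 0, 0, -60, 0, -120, 0]'

```text
t: 17.75
position: [462.0, 72.4, 189.1]
tool_rot: [0.994, 0.105, 0.002, 0.001]
contact_force: [-0.1, 0.3, 0.1]
grip_width: -0.003
```

```bash
python3 look.py w19 45.8;python3 tilt.py w19b;python3 blank.py w19c
```

```text
[462.   72.4 189.1] [-0.07  0.29  0.12]
comp [ 307  143   27   61 1344] [320.16517857 169.99925595]
heel n 290 mean [467.5  71.9  75.4] ((463.6860656738281, 73.80160522460938), (17.369020462036133, 24.677566528320312), 12.777527809143066)
all ((492.3117370605469, 80.13048553466797), (75.55191802978516, 25.864572525024414), 11.561627388000488)
heel centre [463.68607   73.801605] dir 13.370215505543422 ramp fit ang 16.472963603476714 nose dist from heel c [45.01451345 46.52045356] nose z 51.23002570382816
ramp side offsets [ 0.05420617 -2.05876627] tool x az 12.051502330861544
heel centre in tool: [  1.49274146  -1.26451195 128.32504886]
17.8 n 3774 7302 blank slope [ 1.00000e-04 -4.00000e-04  6.98264e+01] plate [-1.00000e-04 -1.00000e-04  4.58497e+01] resid 0.48
tilt 0.0003592304565218513 low side az 132.29878660891285
[462.2  72.4 188.6] [ 0.06 -0.04  0.31]
17.85 enclosing ((572.5548706054688, 95.41194152832031), 64.56407928466797)
LS [572.48097694  95.24445691] 64.26157667428473
```

View pics/w19.png

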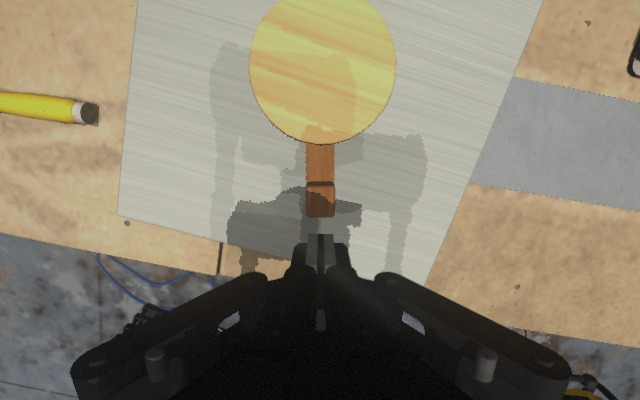

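```bash
python3 -c "
from bench import *
print(job_done())"
```

```text
the job is handed in; nothing more can be done
None
```

The job is done and handed in at about 18 s of the 69 s allowed; no verdict was reported.

- **Finding the rock:** I pressed on the robot-facing (−x) rim and the blank tipped to 0.067 and then 0.089 rad. Three readings put the low side at about −168°. I tested no other point, because the first press already rocked it.
- **Wedge:** I picked up the orange wooden wedge, laid it flat on the plate and pushed it in along that direction. I stopped when the push force began to rise, at about 1.7 N. The nose is about 30 mm under the rim, and the blank stayed level within 0.001 rad after I let go.
- **Proof press:** I pressed about 52 mm from centre, above the wedge. The force was 4.3 N at first, 9.8 N at its peak and 5.2 N at the end. The tilt, measured once at the peak, was 0.0016 rad.
- **Last checks:** With the arm clear, the blank's tilt was 0.0004 rad. Its centre was at (572.5, 95.3), within about 2 mm of my first measurement. In the last picture the wedge lies in place with about 70 mm showing.

My last automatic wedge measurement gave a wrong heel outline and direction (13–16° instead of 12°), because part of the heel fell outside the colour mask in shadow. I went by the picture and the earlier, cleaner readings instead. I did not measure the plane, chisel and offcut again at the end, but the arm was never near them.

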